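Press a drill bushing home with a bench-mounted locking plier

ROBOT

A 7-joint arm with a two-finger parallel gripper is mounted at the origin on a cart in front of the work surface, level with it; the furniture and walls round the work are solid. World frame = base frame: x ahead of the robot, y to its left, z up, the work surface at z = 0. Lengths are in m, angles in rad, forces in N, time in s.
With the tool pointing down it reaches from about 0.4 to 0.85 m from the base axis. Payload 10.4 kg.
Tool frame: the origin (TCP) lies on the mounting face of the last link; the fingertips stand 173 mm ahead of it and the grasp point (between the pads) lies 155 mm ahead of it (grip_depth is the distance from the TCP to the grasp point, in m); z points along the fingers, y is the line along which they close (so a half turn about z gives the same grasp; the last joint's range is limited). The gripper opens to 85 mm and grips with 20 to 120 N. Pads are 22 mm wide; open, the fingers measure 114 mm over their backs; the gripper's body (76 mm by 85 mm) begins 54 mm behind the grasp point. The pads swing forward as they close: fully open they stand 13 mm farther back than shut.
Start: joints at [-1.179, 0.332, -0.065, 1.46, 0.022, 1.35, -0.088], TCP at [0.252, 0.572, 0.405] pointing down, gripper open.
Joint ranges: [-2.6, 2.6], [-0.5, 2.12], [-1.47, 1.34], [0.16, 2.42], [-1.27, 4.41], [0.06, 2.06], [-2.6, 2.6]. Speed limits (rad/s): [2.22, 2.22, 2.79, 2.79, 3.14, 3.14, 3.14].

INTERFACE

Orientations are given as a unit quaternion [w, x, y, z].
In Python, from workcell import * gives the robot as it stands. The module is installed in compiled form; this text tells all that it offers.
- The arm moves only by the tool send_rows, never from a script. Its argument "plan" is a list of rows, each an object with "delta_pos": the shift along the tool's x, y, z in cm, a list of three; "roll": the turn about the tool's z in degrees. A call has 1 to 20 rows; each row is the pose to reach, as a shift and turn from the pose commanded when the call began, along the tool's axes at that moment; what a row does not reach only later rows make up. A row lasts 1/12 s, in which the tool goes at most 41.7 mm and 7.16 degrees, less where a joint would pass 70% of its speed; a pose out of reach is approached as far as the arm can. A call with a gripper value outside its range is refused whole. "hand" is the finger opening in cm, from 0 to 8.54, set as the call begins (left out, the last holds). The fingers move at their own pace and stop on an object; the grip force is fixed at half the most. Time passes only in rows, so rows that repeat a pose let the fingers close. It gives the time, the measured TCP pose, the force, the opening and the grip force at its end, in the units of the state.
- state(): the state, without advancing time (a new reading comes with each control period).
- get_image(name): name is "scene" or "side" or "wrist"; returns the picture (480x640x3 uint8, red, green, blue); there is no depth.
- calibration(name): a dict with "fx", "fy", "cx", "cy" (pixels), "cam_to_world" (4x4, takes a point from camera to world coordinates); the wrist camera has in their place "mount" (4x4, takes a point from camera to tool coordinates, whose origin is the TCP and whose axes are the flange's). Camera axes: x right, y up, looking along -z (the intrinsics and any distortion apply to the point x, -y, -z); pixel columns grow to the right and rows downward; lengths in m; the calibration is good to about 2 mm. A picture is of the moment at which its call begins: read the wrist's pose just before it. calibration takes no time and is no camera call.
- sign_off(): hands the job in; it is judged then, once.
The state is a dict: "clock": time; "q": joint angles; "qd": joint speeds; "effort": joint torques, N m; "tool_pos": TCP position; "tool_rot": TCP orientation; "ft_force": force on the tool from outside, world axes, zero at the start; "moment": the same for the moment, N m; "opening": opening from 0.0 (shut) to 1.0 (fully open); "grip_force": force on a finger pad.
Only numpy, scipy, OpenCV 4.12 (cv2) and the standard library are available. Lean on these libraries where they do the work, as an engineer would, in place of code of your own. Each camera call takes 0.05 s, during which the arm holds its last target. There are 200 camera calls.

TASK

Slide the aluminium jig plate, brass bushing end first, along the bench clamp's rail until it rests against the yellow stop, and let go. Press the red handle down until it locks over centre and drives the bushing flush, let go so that it holds by itself, then flick the yellow release paddle down so that the jaw springs open; leave the plate there. Work by feel: do not force the plate against the stop, nor the handle or paddle against their ends, and leave the other things alone.

Things in the scene. Friction and masses are not known exactly. Their poses are not given: they have to be found in the camera images.
- clamp: Bench-mounted locking plier, fixed to the table on a grey base plate 330 x 76 x 8 mm. Its own frame: origin on the table below the front face of the yellow stop, x along the clamp from the open mouth towards the handle's end, z up. The plate slides in along +x under the jaw, whose pad comes down at x = -28 mm. The blue housing behind the stop is 124 mm high
- rail_start (a point): Middle of the top edge of the steel rail at its open end (clamp x = -122 mm), 20 mm above the table. The rail is 26 mm wide and level from there to the stop. Two dark side guides, 48 mm apart with flared mouths, flank it over the last 48 mm before the stop, their tops 32 mm above the table
- end_stop: The yellow stop block at the end of the rail, 14 x 40 x 20 mm, fixed to the clamp; its front face is the plane x = 0 of the clamp's frame, its top 40 mm above the table
- jaw_pad_face (a point): Centre of the underside of the black round spring pad (22 mm across) at the jaw's end. Its height above the table: 48 to 70 mm with the jaw open, 40 mm when clamped on the plate
- handle: The red squeeze handle, hinged at the housing's top on a level axis across the clamp; its end sweeps down to close the jaw. Origin on the hinge, x along the handle
- handle_grip (a point): Centre of the red cross bar (18 mm thick, 50 mm long, across the clamp) at the handle's end, 112 mm from its hinge; starts 120 to 170 mm above the table, jaw open. Pressed down, its force rises to 8 to 14 N, falls as it passes over centre, and the handle then rests by itself on its firm end stop, 65 to 100 mm above the table: where is set by a hidden screw, so find it by feel
- crank (a joint): Angle of the toggle inside the housing that the handle turns, rad: 0 = fully open, 0.60 = dead centre, about 0.66 = on its end stop, locked; short of dead centre it springs open again. The handle sits on the toggle at a hidden angle (its screw setting, up to 7 degrees either way), so the handle's own height tells it only roughly
- handle_pivot (a point): A point on the handle's hinge axis
- release: The release lever, a thin dark lever low under the handle that ends in the yellow paddle; its nose lies under the locked handle
- release_paddle (a point): Centre of the top of the yellow paddle (24 mm along the clamp x 34 mm across, 6 mm thick), beyond the handle's end, at clamp x = 250 mm, 43 mm above the table. With the handle locked, pressing it down by 10 to 17 mm with 5 to 12 N throws the handle up; its travel ends after about 19 mm. It springs back when let go
- plate_center (a point): Centre of the aluminium jig plate, a bar 140 x 44 x 20 mm, 0.22 kg, that lies loose on the table at the start; half-way up. Its x axis runs along the bar to the end with the brass bushing, z up. It is best held across its 44 mm, 25 to 40 mm from the end away from the bushing (at x = -45 to -30 mm), clear of the jaw
- plate_nose (a point): Middle of the plate's end face at the bushing's end, half-way up (70 mm from the plate's centre); axes as for the plate's centre. Seated, it touches the stop
- bushing_top (a point): Centre of the top of the brass bushing, 14 mm across, 28 mm from the plate's bushing end. At the start it stands 4 to 7 mm proud of the plate
- bushing (a joint): How far the bushing has been driven in, m: 0 = 7 mm proud, 0.007 = flush with the plate's top. It takes about 14 N and stays where it is left
- jig_plate: The jig plate as a body (origin under its centre, on its underside)
- jaw_pad: The black round pad at the jaw's end; it is sprung and gives a few mm
- tape_2: Roll of black tape, 62 x 59 x 19 mm, a bystander
- sand_block: Cork sanding block, 60 x 90 x 30 mm, a bystander
Not all that is in view belongs to the job. Several things look just like the jig_plate: the one meant starts nearest to the robot's base.

How it is judged:
By the outcome, as a careful person would: the job done as asked, in the order asked, and still so for the second after the job is handed in, with the robot touching nothing.
It also fails if it takes over 58 s, if anything falls off the work surface, if the arm or the gripper's body presses on something with over 40 N, if the wrist force passes 120 N, or if a joint passes its speed limit or range.

## Working session

There is one attempt and no reset: what is moved stays moved. The work goes in short steps, Python scripts to look and compute and a tool call to move; the robot and the scene stay as the last step left them, time stands still between calls to the robot, and variables do not carry over. Pictures are saved under pics/ and viewed, at most 10 in all, crops included, and the job is handed in when it is done.

Besides the shell and the picture viewer there is one more tool, called after "Request:" by a JSON object that holds its "op" and its "data". send_rows: Moves the arm, as the interface text tells. Its arguments: {"type":"object","properties":{"plan":{"type":"array"},"hand":{"type":"number"}},"required":["plan"]}

```bash
mkdir -p pics; cat > h.py <<'E'
from workcell import *
import numpy as np, cv2
from scipy.spatial.transform import Rotation as R
def Rt():
    s=state(); q=s["tool_rot"]; return R.from_quat([q[1],q[2],q[3],q[0]]).as_matrix(), np.array(s["tool_pos"])
def cam(n):
    c=calibration(n)
    if "cam_to_world" in c: return c,np.array(c["cam_to_world"])
    r,p=Rt(); T=np.eye(4);T[:3,:3]=r;T[:3,3]=p
    return c,T@np.array(c["mount"])
def ray(n,u,v,CT=None):
    c,T=CT or cam(n)
    k=np.array([[c["fx"],0,c["cx"]],[0,c["fy"],c["cy"]],[0,0,1.]])
    d=np.array(c.get("dist",c.get("distortion",np.zeros(5))),float) 
    a=cv2.undistortPoints(np.array([[[u,v]]],float),k,d)[0,0]
    return T[:3,3],T[:3,:3]@np.array([a[0],-a[1],-1])
def onz(n,u,v,z,CT=None):
    o,d=ray(n,u,v,CT); return o+d*(z-o[2])/d[2]
def proj(n,p,CT=None):
    c,T=CT or cam(n)
    a=np.linalg.inv(T)@np.append(p,1); k=np.array([[c["fx"],0,c["cx"]],[0,c["fy"],c["cy"]],[0,0,1.]])
    d=np.array(c.get("dist",c.get("distortion",np.zeros(5))),float)
    return cv2.projectPoints(np.array([[a[0],-a[1],-a[2]]]),np.zeros(3),np.zeros(3),k,d)[0].ravel()
def tri(n1,p1,n2,p2):
    o1,d1=ray(n1,*p1);o2,d2=ray(n2,*p2)
    A=np.stack([d1,-d2],1);t=np.linalg.lstsq(A,o2-o1,rcond=None)[0]
    a,b=o1+t[0]*d1,o2+t[1]*d2; return (a+b)/2,np.linalg.norm(a-b)
def snap(n,f):
    im=get_image(n); cv2.imwrite(f,im[:,:,::-1]); return im
E
python3 - <<'E'
from h import *
print(state())
for n in("scene","side","wrist"): print(n,calibration(n)); snap(n,f"pics/{n}0.png")
E
```

```text
{'clock': 0.0, 'q': array([-1.17857708,  0.33286654, -0.06469999,  1.46095851,  0.02160654,
        1.34989225, -0.08850946]), 'qd': array([ 0.00045015, -0.00010275,  0.00024905,  0.00193674,  0.00215702,
       -0.00051256,  0.00307947]), 'effort': array([-6.54175783e-04, -6.25450516e+01,  4.87157295e-02, -3.91598725e+01,
        1.62896072e-02,  1.00277161e-02,  4.62308822e-05]), 'tool_pos': array([0.25183221, 0.57187318, 0.40391088]), 'tool_rot': array([-1.11070179e-04,  2.05919162e-01,  9.78568745e-01, -7.05754313e-04]), 'ft_force': array([-0.61245736,  0.04025031, -0.72932117]), 'moment': array([ 0.00686638, -0.02733458, -0.00169133]), 'grip_force': 0.0, 'opening': 1.0018429993865074}
scene {'fx': 514.2978992290408, 'fy': 514.2978992290408, 'cx': 321.9798454445084, 'cy': 231.51320042290047, 'cam_to_world': array([[ 0.46767076,  0.61267306, -0.63711521, -0.28865372],
       [-0.88389238,  0.32066993, -0.34044831, -0.61941058],
       [-0.00427982,  0.722359  ,  0.691505  ,  1.01399187],
       [ 0.        ,  0.        ,  0.        ,  1.        ]])}
side {'fx': 620.1545738501401, 'fy': 620.1545738501401, 'cx': 328.904093422385, 'cy': 242.23494592495211, 'cam_to_world': array([[-0.97053104,  0.1589063 , -0.1811582 ,  0.19089   ],
       [-0.24024848, -0.57968375,  0.77861892,  1.25055905],
       [ 0.01871299,  0.79919681,  0.60077807,  1.21370376],
       [ 0.        ,  0.        ,  0.        ,  1.        ]])}
wrist {'fx': 340.3757117749358, 'fy': 340.3757117749358, 'cx': 318.79838020285155, 'cy': 241.40193299290266, 'mount': array([[-6.04382375e-04,  9.55071692e-01,  2.96374254e-01,
         7.50323559e-02],
       [ 9.99999596e-01,  3.79997365e-04,  8.14704385e-04,
         3.61068114e-04],
       [ 6.65479660e-04,  2.96374627e-01, -9.55071535e-01,
         3.09400580e-02],
       [ 0.00000000e+00,  0.00000000e+00,  0.00000000e+00,
         1.00000000e+00]])}
```

View pics/scene0.png

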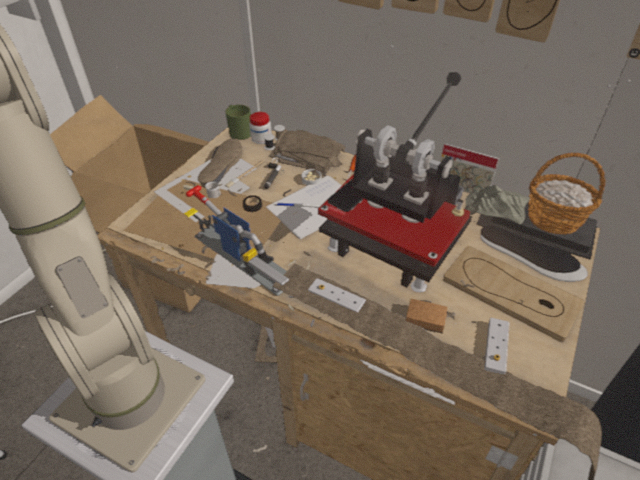

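View pics/side0.png

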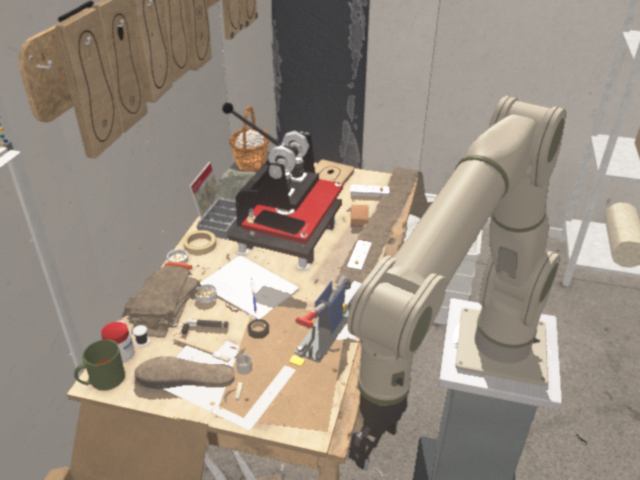

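The scene view shows two look-alike plates, at (337,294) and (497,345). The clamp is at about (235,240), with its red grip at (195,190), yellow paddle at (192,212) and yellow stop at (250,254). The side view shows the same plates at (359,254) and (370,190). The first one looks closer to the base, so I'll measure both.

```bash
cat > m.py <<'E'
from h import *
def masks(n,im):
    h=cv2.cvtColor(im,cv2.COLOR_RGB2HSV)
    M={"yellow":cv2.inRange(h,(22,140,120),(34,255,255)),"red":cv2.inRange(h,(0,170,100),(6,255,255))|cv2.inRange(h,(174,170,100),(180,255,255)),"white":cv2.inRange(h,(0,0,185),(180,40,255))}
    for k,m in M.items():
        N,L,s,c=cv2.connectedComponentsWithStats(m)
        for i in range(1,N):
            if s[i,4]>15:
                print(n,k,s[i],c[i].round(1), onz(n,*c[i],{"yellow":.04,"red":.14,"white":.02}[k])[:2].round(3))
E
python3 - <<'E'
from m import *
for n in("scene","side"): masks(n,cv2.imread(f"pics/{n}0.png")[:,:,::-1].copy())
for p in((337,294),(497,345)): print(p,onz("scene",*p,.02))
a=cv2.imread("pics/scene0.png"); 
x=cv2.resize(a[170:310,150:350],(800,560),interpolation=cv2.INTER_CUBIC)
cv2.imwrite("pics/c1.png",x)
E
```

```text
scene yellow [184 208  14   9  66] [190.7 212. ] [0.506 0.23 ]
scene yellow [244 248  13  13  96] [250.5 253.6] [ 0.448 -0.013]
scene red [250 112  19  13 174] [259.5 118.1] [0.887 0.233]
scene red [186 186  19  17 134] [195.5 192.6] [0.493 0.181]
scene red [ 326  199  136   66 3400] [404.7 228.3] [ 0.621 -0.365]
scene white [ 9 47  8  7 16] [13.2 49.7] [1.025 1.638]
scene white [263 123   7   5  23] [266.6 125.5] [1.019 0.3  ]
scene white [279 177  61  29 583] [311.5 194.7] [ 0.755 -0.027]
scene white [268 205  18  10  91] [276.3 208.6] [0.651 0.034]
scene white [295 208  31  29 361] [310.  223.4] [ 0.641 -0.084]
scene white [155 375  77 105 403] [194.8 425.7] [ 0.011 -0.167]
side red [255 206  10   5  31] [259.1 208.2] [ 0.766 -0.254]
side red [103 323  21  15 195] [112.1 330.1] [0.933 0.338]
side white [623  30  17  28 309] [632.2  40.5] [-0.679 -2.654]
side white [498  95  17  10  55] [504.4  99.5] [ 0.026 -1.593]
side white [515 101  33  10 114] [529.8 105.5] [-0.089 -1.557]
side white [475 114  48  42 401] [493.9 132.1] [ 0.062 -1.236]
side white [247 130  16  16 186] [253.6 13
[... 2073 characters left out ...]
 314   29   89 1441] [550.  355.7] [-0.122  0.028]
side white [187 319  10   4  33] [191.5 320.5] [0.827 0.147]
side white [133 325  14  10 111] [139.2 329.7] [0.947 0.216]
side white [336 325  21  15 145] [345.1 334. ] [0.411 0.089]
side white [297 331  14  19  82] [304.5 340.6] [0.509 0.141]
side white [313 331   5  23  63] [315.5 342.7] [0.479 0.141]
side white [135 338  15   9  34] [143.  343.3] [0.914 0.259]
side white [176 341  63  26 853] [210.7 354.2] [0.729 0.249]
side white [ 164  366  131   65 2099] [232.2 398.9] [0.624 0.369]
side white [238 383   3  10  21] [239. 387.] [0.621 0.331]
(337, 294) [ 0.44636619 -0.26783495  0.02      ]
(497, 345) [ 0.48226643 -0.65568798  0.02      ]
```

View pics/c1.png

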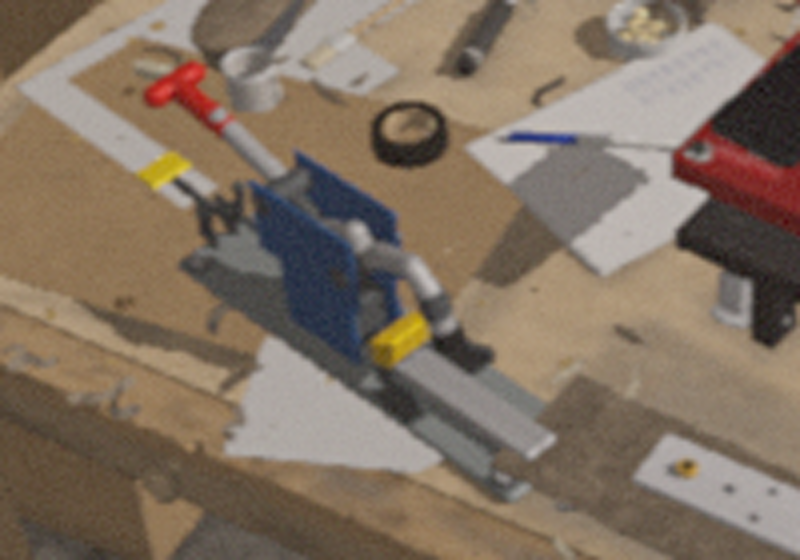

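The crop shows the clamp: stop at crop (400,338), rail open end (545,447), jaw pad (465,348), paddle (163,170) and red grip (175,83). The near plate's bushing is at crop (686,467), at its left (clamp-facing) end. The candidates are (337,294) at 0.52 m and (497,345) at 0.81 m, so I choose (337,294).

```bash
cat >> h.py <<'E'
def move(p,yaw=None):
    "p: TCP goal; yaw: world angle (deg) of tool y goal -> delta cm, roll deg"
    r,q=Rt(); y=np.degrees(np.arctan2(r[1,1],r[0,1]))
    print("delta",(r.T@(np.array(p)-q)*100).round(2),"yaw",y.round(2),"roll",None if yaw is None else round(-((yaw-y+180)%360-180),2))
E
python3 - <<'E'
from h import *
L=[onz("scene",*p,.02) for p in((312.5,284.5),(362.5,303.5))]
d=L[0]-L[1]; print(L,np.linalg.norm(d),np.degrees(np.arctan2(d[1],d[0])))
b=onz("scene",150+686/4,170+465/4,.025);print("bush",b)
print("stop front-top/ rail", onz("scene",150+545/4,170+445/4,.02))
move((.50,.25,.40));move((.44,-.20,.36),-14)
E
```

```text
[array([ 0.44514095, -0.19927799,  0.02      ]), array([ 0.44868172, -0.33620674,  0.02      ])] 0.13697451861418733 91.48125080680843
bush [ 0.44689359 -0.22408241  0.025     ]
stop front-top/ rail [ 0.42363375 -0.13506927  0.02      ]
delta [-35.69 -19.46   0.43] yaw 66.23 roll None
delta [-48.33 -63.06   4.48] yaw 66.23 roll 80.23
```

Request:
{"op": "send_rows", "data": {"plan": [{"delta_pos": [-4,-2,0],"roll": 3},{"delta_pos": [-8,-4,0],"roll": 6},{"delta_pos": [-12,-6,0],"roll": 9},{"delta_pos": [-16,-8,0],"roll": 12},{"delta_pos": [-20,-10,0],"roll": 15},{"delta_pos": [-24,-12,0],"roll": 20},{"delta_pos": [-28,-14,0],"roll": 25},{"delta_pos": [-31,-16,0],"roll": 30},{"delta_pos": [-34,-19,0.5],"roll": 35},{"delta_pos": [-36,-22,1],"roll": 40},{"delta_pos": [-37.5,-26,1.5],"roll": 45},{"delta_pos": [-39,-30,2],"roll": 50},{"delta_pos": [-40.5,-34,2.5],"roll": 55},{"delta_pos": [-42,-38,3],"roll": 60},{"delta_pos": [-43.5,-42,3.5],"roll": 66},{"delta_pos": [-45,-46,4],"roll": 66},{"delta_pos": [-46,-50,4],"roll": 66},{"delta_pos": [-47,-54,4.5],"roll": 66},{"delta_pos": [-48,-58,4.5],"roll": 66},{"delta_pos": [-49,-62,4.5],"roll": 66}]}}

```text
clock: 1.82
tool_pos: [0.4522, -0.1784, 0.3596]
tool_rot: [-0.0, 0.706, 0.709, 0.0]
ft_force: [0.8, 0.2, 0.9]
opening: 0.999
grip_force: 0.0
```

Request:
{"op": "send_rows", "data": {"plan": [{"delta_pos": [0,0,0],"roll": 0},{"delta_pos": [0,0,0],"roll": 0},{"delta_pos": [0,0,0],"roll": 0},{"delta_pos": [0,0,0],"roll": 0}]}}

```text
clock: 2.15
tool_pos: [0.4536, -0.1753, 0.3597]
tool_rot: [-0.0, 0.705, 0.709, 0.0]
ft_force: [-0.2, 0.0, 0.8]
opening: 0.999
grip_force: 0.0
```

```bash
python3 - <<'E'
from h import *
print(state()["tool_pos"],state()["clock"]); np.save("CT1.npy",cam("wrist")[1])
snap("wrist","pics/w1.png")
E
```

```text
[ 0.4536082  -0.17526481  0.35967507] 2.15
```

View pics/w1.png

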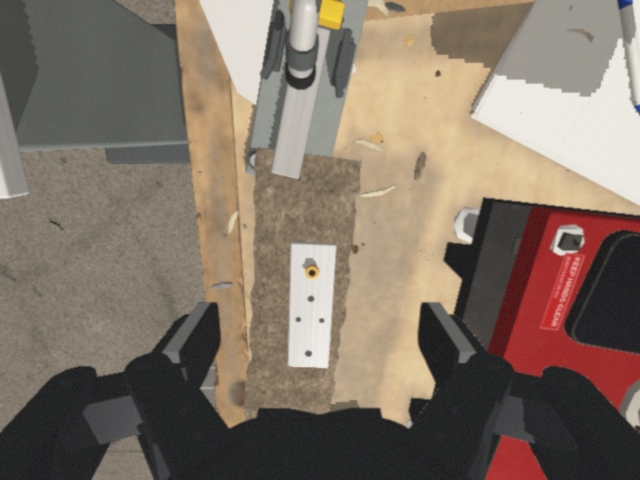

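The wrist view shows the plate at (292..335, 244..367), bushing at (312,271) towards the clamp, rail open end at (272–300,177), guides at (272,45) and (343,62), and stop at (331,13).

```bash
python3 - <<'E'
from h import *
CT=(calibration("wrist"),np.load("CT1.npy"))
im=cv2.imread("pics/w1.png"); h=cv2.cvtColor(im,cv2.COLOR_BGR2HSV)
m=cv2.inRange(h,(0,0,165),(180,45,255)); m=cv2.morphologyEx(m,cv2.MORPH_CLOSE,np.ones((15,15)))
N,L,s,c=cv2.connectedComponentsWithStats(m); i=L[320,306]
cn=max(cv2.findContours((L==i).astype(np.uint8),0,2)[0],key=cv2.contourArea)
P=np.array([onz("wrist",*p[0],.02,CT)[:2] for p in cn])
(cx,cy),sz,a=cv2.minAreaRect(P.astype(np.float32)*1000); print("plate",cx,cy,sz,a)
y=cv2.inRange(h,(18,140,120),(34,255,255)); N,L,s,c=cv2.connectedComponentsWithStats(y)
for j in range(1,N):
  if s[j,4]>15: print(s[j],c[j],onz("wrist",*c[j],.04 if c[j][1]<100 else .025,CT))
# rail edges from gray profile
g=cv2.cvtColor(im,cv2.COLOR_BGR2GRAY)
for v in (100,120,140,160): print(v,g[v,240:350:2])
for p in ((272,176),(300,178)): print(onz("wrist",*p,.02,CT))
x=cv2.resize(im[0:200,230:380],(600,800),interpolation=cv2.INTER_CUBIC)[:600]
cv2.imwrite("pics/c2.png",x)
E
```

```text
plate 446.176513671875 -267.4432373046875 (139.211669921875, 44.15144348144531) 87.62678527832031
[319   0  25  29 613] [330.89885808  13.42088091] [ 0.46215511 -0.0135829   0.04      ]
[307 266  11  12  74] [311.91891892 270.82432432] [ 0.4477991 -0.2234705  0.025    ]
100 [187 189 190 191 201 218 223 224 179 133 151 151 149 152 151 151 153 151
 145 101  98  93 126 173 184 187 188 190 183 188 186 187 184 188 190 189
 188 179 153 151 153 153 150 152 150 154 153 152 153 155 153 151 156 195
 199]
120 [199 195 198 196 196 157 119 118 146 152 151 151 151 152 150 150 151 118
  96  97 120 172 184 188 193 190 183 189 186 185 181 188 190 188 185 175
 152 155 154 153 153 150 154 151 155 154 150 153 155 154 178 201 204 201
 195]
140 [183 186 181 137 108 107 141 151 150 149 151 148 151 151 146 106  96  96
 109 168 186 189 191 188 187 190 185 184 184 186 186 189 185 169 154 153
 150 150 151 153 155 156 157 155 158 154 154 155 186 197 197 199 194 188
 181]
160 [176 171 135  98  91 150 177 139 105 111 120 122 125 128 141 142 135 165
 185 187 191 185 187 185 183 186 183 187 187 189 184 155 110 107 116 119
 121 114 114 118 123 129 130 127 119 121 127 131 126 118 114 117 121 118
 125]
[ 0.4119507  -0.13424004  0.02      ]
[ 0.43703499 -0.13587327  0.02      ]
```

View pics/c2.png

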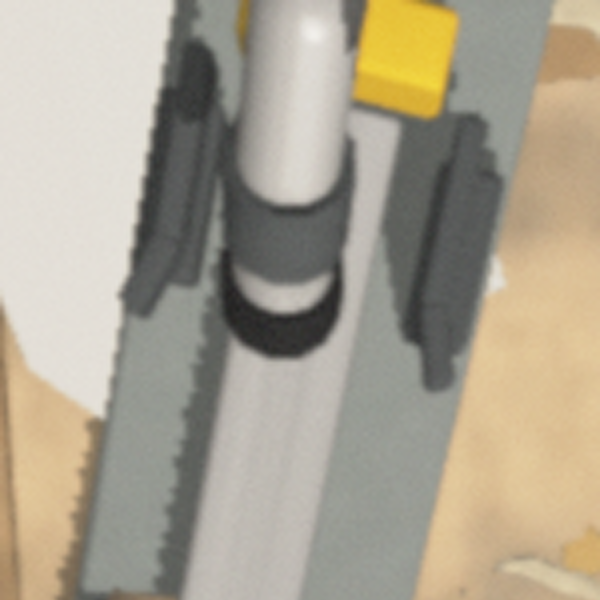

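```bash
python3 - <<'E'
from h import *
CT=(calibration("wrist"),np.load("CT1.npy"))
im=cv2.imread("pics/w1.png"); g=cv2.GaussianBlur(cv2.cvtColor(im,cv2.COLOR_BGR2GRAY),(3,3),0).astype(int)
C=[]
for v in range(95,172,4):
    u0=round(274+(160-v)*.19)  # left edge guess
    dl=np.diff(g[v]); a=u0-6+np.argmax(dl[u0-6:u0+7])+.5
    u1=u0+28; b=u1-5+np.argmin(dl[u1-5:u1+8])+.5
    A,B=onz("wrist",a,v,.02,CT),onz("wrist",b,v,.02,CT); C.append(np.r_[(A+B)[:2]/2,np.linalg.norm(A-B)])
C=np.array(C); print(C.round(4)[::3])
vx,vy,x0,y0=cv2.fitLine(C[:,:2].astype(np.float32),cv2.DIST_HUBER,0,.001,.001).ravel()
print("rail dir",np.degrees(np.arctan2(vy,vx))%180, x0,y0)
p=onz("scene",190.7,212,.043); print("paddle",p, "vs axis at that y", x0+(p[1]-y0)*vx/vy)
for u,v in((330,0),(0,0)): pass
# stop front-top edge, front face x=0 : corners in crop (355,65),(445,78) -> top, 
for q in((355,65),(445,80)): print("stop edge",onz("wrist",230+q[0]/4,q[1]/4,.04,CT))
for q in((355,108),(438,118)): print("stop bottom",onz("wrist",230+q[0]/4,q[1]/4,.02,CT))
E
```

```text
[[ 0.4382 -0.067   0.0251]
 [ 0.4364 -0.0764  0.0254]
 [ 0.4337 -0.086   0.0256]
 [ 0.4314 -0.0958  0.025 ]
 [ 0.4295 -0.1057  0.0253]
 [ 0.4276 -0.1159  0.0255]
 [ 0.4251 -0.1263  0.0249]]
rail dir 77.67759 0.43002227 -0.10364732
paddle [0.503633   0.22743655 0.043     ] vs axis at that y 0.5023458504643878
stop edge [ 0.45323201 -0.01543688  0.04      ]
stop edge [ 0.46987171 -0.01775623  0.04      ]
stop bottom [ 0.45321954 -0.01703774  0.02      ]
stop bottom [ 0.46974363 -0.01869279  0.02      ]
```

Rail direction is 77.5°, clamp origin about (0.4497,−0.016), and the plate centre is (0.446,−0.267) at yaw 87.6°. The sizes match (139×44, rail 25 mm). Next I grasp at plate x = −38 mm.

```bash
python3 - <<'E'
from h import *
move((.4446,-.3054,.172),-2.4)
E
```

```text
delta [-13.02  -0.99  18.76] yaw 0.37 roll 2.77
```

Request:
{"op": "send_rows", "data": {"plan": [{"delta_pos": [-3,-0.3,2],"roll": 1},{"delta_pos": [-6,-0.6,4],"roll": 2},{"delta_pos": [-9,-1,6],"roll": 2.8},{"delta_pos": [-12,-1,8],"roll": 2.8},{"delta_pos": [-13,-1,10.5],"roll": 2.8},{"delta_pos": [-13,-1,13],"roll": 2.8},{"delta_pos": [-13,-1,15],"roll": 2.8},{"delta_pos": [-13,-1,16.5],"roll": 2.8},{"delta_pos": [-13,-1,17.7],"roll": 2.8},{"delta_pos": [-13,-1,18.4],"roll": 2.8},{"delta_pos": [-13,-1,18.7],"roll": 2.8},{"delta_pos": [-13,-1,18.7],"roll": 2.8},{"delta_pos": [-13,-1,18.7],"roll": 2.8}], "hand": 7}}

```text
clock: 3.28
tool_pos: [0.4442, -0.3066, 0.1735]
tool_rot: [0.0, 0.723, 0.691, 0.0]
ft_force: [0.3, -0.9, -0.5]
opening: 0.822
grip_force: 0.0
```

Request:
{"op": "send_rows", "data": {"plan": [{"delta_pos": [0,0,0]},{"delta_pos": [0,0,0]},{"delta_pos": [0,0,0]},{"delta_pos": [0,0,0]},{"delta_pos": [0,0,0]},{"delta_pos": [0,0,0]}], "hand": 2}}

```text
invalid input at $.plan[0]: expected keys delta_pos, roll
```

Request:
{"op": "send_rows", "data": {"plan": [{"delta_pos": [0,0,0],"roll": 0},{"delta_pos": [0,0,0],"roll": 0},{"delta_pos": [0,0,0],"roll": 0},{"delta_pos": [0,0,0],"roll": 0},{"delta_pos": [0,0,0],"roll": 0},{"delta_pos": [0,0,0],"roll": 0}], "hand": 2}}

```text
clock: 3.78
tool_pos: [0.4442, -0.3068, 0.1738]
tool_rot: [0.001, 0.723, 0.691, 0.0]
ft_force: [-0.4, 0.9, 6.3]
opening: 0.495
grip_force: 61.7
```

```bash
python3 - <<'E'
from h import *
move((.4109,-.1911,.1738+.035),-12.5)
E
```

```text
delta [11.41 -3.84 -3.51] yaw -2.56 roll 9.94
```

Request:
{"op": "send_rows", "data": {"plan": [{"delta_pos": [0,0,-0.7],"roll": 0},{"delta_pos": [0,0,-1.8],"roll": 0},{"delta_pos": [0,0,-3],"roll": 0},{"delta_pos": [1,-0.4,-3.5],"roll": 1},{"delta_pos": [3,-1,-3.5],"roll": 3},{"delta_pos": [5.5,-2,-3.5],"roll": 5},{"delta_pos": [8,-2.8,-3.5],"roll": 7},{"delta_pos": [10,-3.4,-3.5],"roll": 9},{"delta_pos": [11,-3.7,-3.5],"roll": 10},{"delta_pos": [11.4,-3.8,-3.5],"roll": 10},{"delta_pos": [11.4,-3.8,-3.5],"roll": 10},{"delta_pos": [11.4,-3.8,-3.5],"roll": 10},{"delta_pos": [11.4,-3.8,-3.5],"roll": 10}]}}

```text
clock: 4.87
tool_pos: [0.4112, -0.1919, 0.2083]
tool_rot: [0.0, 0.78, 0.625, 0.0]
ft_force: [1.2, -0.2, -2.3]
opening: 0.501
grip_force: 61.3
```

```bash
python3 - <<'E'
from h import *
print(state()["tool_pos"],state()["ft_force"]); np.save("CT2.npy",cam("wrist")[1]); im=snap("wrist","pics/w2.png")
snap("side","pics/s2.png")
E
```

```text
[ 0.41115807 -0.19194304  0.20827166] [ 1.19652645 -0.22043683 -2.34644049]
```

View pics/w2.png

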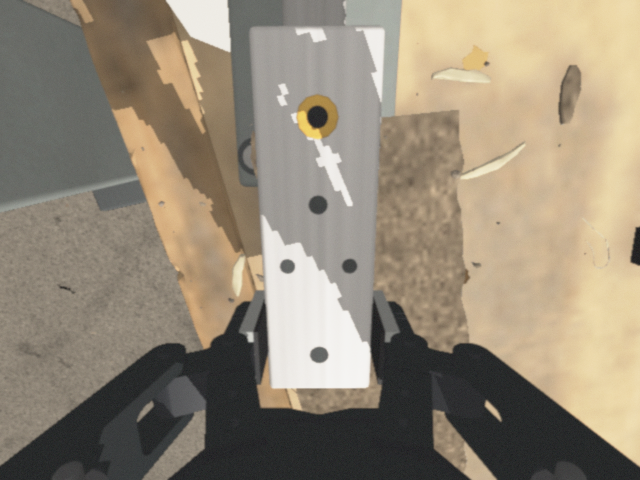

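The plate is held square, with its nose edge at (250–385,28). The rail is visible ahead at (284–343,10). I check alignment.

```bash
python3 - <<'E'
from h import *
CT=(calibration("wrist"),np.load("CT2.npy"))
im=cv2.imread("pics/w2.png"); g=cv2.cvtColor(im,cv2.COLOR_BGR2GRAY)
print(g[8,270:360:2])
d=np.array([.2164,.9763]);n=np.array([-.9763,.2164]);o=np.array([.4497,-.016])
f=lambda p:((p[:2]-o)@d*1000,(p[:2]-o)@n*1000)
pz=.2083-.1738+.02
for u,v,z in((250,28,pz),(385,27,pz),(262,200,pz),(377,200,pz),(317.5,117,pz+.006),(284,8,.02),(343,8,.02)): print(np.round(f(onz("wrist",u,v,z,CT)),1))
E
```

```text
[104 104 106 108 105 106 109 119 125 126 126 129 126 128 132 130 129 128
 125 127 129 129 129 130 130 126 125 124 126 126 130 131 130 128 130 127
 124 167 173 170 168 169 170 167 169]
[-71.7  20.2]
[-71.5 -22.5]
[-126.6   19.2]
[-126.7  -22.6]
[-98.5  -1.1]
[-55.6  12.3]
[-55.7 -11.3]
```

Request:
{"op": "send_rows", "data": {"plan": [{"delta_pos": [0,-0.15,0.4],"roll": 0},{"delta_pos": [0,-0.15,0.8],"roll": 0},{"delta_pos": [0,-0.15,1.1],"roll": 0},{"delta_pos": [0,-0.15,1.25],"roll": 0},{"delta_pos": [0,-0.15,1.3],"roll": 0},{"delta_pos": [0,-0.15,1.3],"roll": 0},{"delta_pos": [0,-0.15,1.3],"roll": 0}]}}

```text
clock: 5.55
tool_pos: [0.4095, -0.1907, 0.1948]
tool_rot: [0.0, 0.78, 0.625, -0.0]
ft_force: [0.9, 0.2, -2.5]
opening: 0.503
grip_force: 61.3
```

Request:
{"op": "send_rows", "data": {"plan": [{"delta_pos": [0,0,0.05],"roll": 0},{"delta_pos": [0,0,0.1],"roll": 0},{"delta_pos": [0,0,0.1],"roll": 0}]}}

```text
clock: 5.8
tool_pos: [0.4095, -0.1906, 0.1939]
tool_rot: [0.0, 0.78, 0.625, 0.0]
ft_force: [0.4, -0.9, -1.3]
opening: 0.505
grip_force: 61.3
```

Request:
{"op": "send_rows", "data": {"plan": [{"delta_pos": [0.1,0,0.03],"roll": 0},{"delta_pos": [0.5,0,0.05],"roll": 0},{"delta_pos": [1.1,0,0.05],"roll": 0},{"delta_pos": [1.7,0,0.05],"roll": 0},{"delta_pos": [2.2,0,0.05],"roll": 0},{"delta_pos": [2.5,0,0.05],"roll": 0},{"delta_pos": [2.5,0,0.05],"roll": 0}]}}

```text
clock: 6.38
tool_pos: [0.4154, -0.1653, 0.1936]
tool_rot: [0.0, 0.78, 0.626, 0.0]
ft_force: [-0.3, -0.5, 3.9]
opening: 0.499
grip_force: 62.1
```

Request:
{"op": "send_rows", "data": {"plan": [{"delta_pos": [0.3,0,0],"roll": 0},{"delta_pos": [0.7,0,0],"roll": 0},{"delta_pos": [1.1,0,0],"roll": 0},{"delta_pos": [1.4,0,0],"roll": 0},{"delta_pos": [1.5,0,0],"roll": 0},{"delta_pos": [1.5,0,0],"roll": 0}]}}

```text
clock: 6.88
tool_pos: [0.4185, -0.1515, 0.1937]
tool_rot: [0.0, 0.78, 0.626, 0.0]
ft_force: [-1.0, -2.6, 6.0]
opening: 0.5
grip_force: 62.3
```

Request:
{"op": "send_rows", "data": {"plan": [{"delta_pos": [0.2,0,-0.04],"roll": 0},{"delta_pos": [0.6,0,-0.04],"roll": 0},{"delta_pos": [1.0,0,-0.04],"roll": 0},{"delta_pos": [1.4,0,-0.04],"roll": 0},{"delta_pos": [1.7,0,-0.04],"roll": 0},{"delta_pos": [1.8,0,-0.04],"roll": 0},{"delta_pos": [1.8,0,-0.04],"roll": 0}]}}

```text
clock: 7.47
tool_pos: [0.4223, -0.1335, 0.1938]
tool_rot: [-0.0, 0.78, 0.626, 0.0]
ft_force: [0.9, -0.1, 3.7]
opening: 0.5
grip_force: 62.1
```

```bash
python3 - <<'E'
from h import *
print(state()["tool_pos"],state()["ft_force"]); np.save("CT3.npy",cam("wrist")[1]); im=snap("wrist","pics/w3.png")
E
```

```text
[ 0.42229035 -0.13347172  0.19376841] [ 0.92434326 -0.05933674  3.7303406 ]
```

View pics/w3.png

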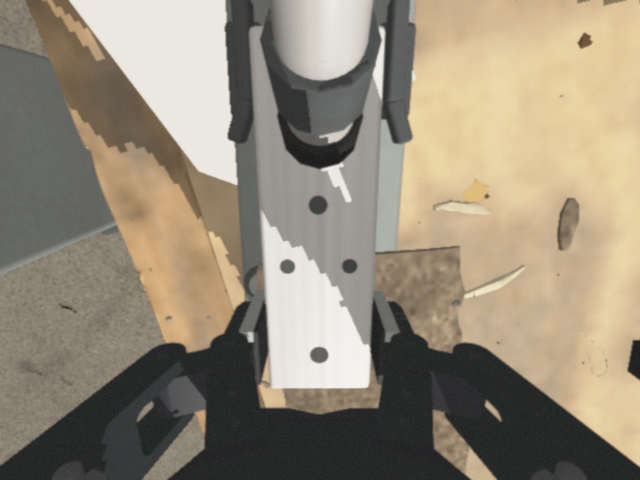

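The plate sits centred between the guides with the pad above the bushing, and the nose is about 12 mm from the stop. I creep in by feel.

Request:
{"op": "send_rows", "data": {"plan": [{"delta_pos": [0.2,0,-0.03],"roll": 0},{"delta_pos": [0.5,0,-0.03],"roll": 0},{"delta_pos": [0.7,0,-0.03],"roll": 0},{"delta_pos": [0.8,0,-0.03],"roll": 0},{"delta_pos": [0.8,0,-0.03],"roll": 0}]}}

```text
clock: 7.93
tool_pos: [0.4237, -0.1257, 0.1938]
tool_rot: [-0.0, 0.78, 0.626, -0.0]
ft_force: [0.4, 0.7, -1.6]
opening: 0.504
grip_force: 61.5
```

Request:
{"op": "send_rows", "data": {"plan": [{"delta_pos": [0.05,0,0],"roll": 0},{"delta_pos": [0.1,0,0],"roll": 0},{"delta_pos": [0.15,0,0],"roll": 0},{"delta_pos": [0.15,0,0],"roll": 0}]}}

```text
clock: 8.27
tool_pos: [0.4241, -0.1247, 0.1939]
tool_rot: [-0.0, 0.78, 0.625, -0.0]
ft_force: [0.1, 0.6, -2.0]
opening: 0.503
grip_force: 61.4
```

Request:
{"op": "send_rows", "data": {"plan": [{"delta_pos": [0.05,0,0],"roll": 0},{"delta_pos": [0.1,0,0],"roll": 0},{"delta_pos": [0.1,0,0],"roll": 0}]}}

```text
clock: 8.52
tool_pos: [0.4243, -0.1237, 0.194]
tool_rot: [-0.0, 0.78, 0.626, 0.0]
ft_force: [0.2, -0.1, -2.1]
opening: 0.504
grip_force: 61.4
```

Request:
{"op": "send_rows", "data": {"plan": [{"delta_pos": [0.05,0,0],"roll": 0},{"delta_pos": [0.1,0,0],"roll": 0},{"delta_pos": [0.1,0,0],"roll": 0}]}}

```text
clock: 8.77
tool_pos: [0.4246, -0.1227, 0.194]
tool_rot: [-0.0, 0.78, 0.625, 0.0]
ft_force: [0.5, 0.6, -1.7]
opening: 0.504
grip_force: 61.3
```

Request:
{"op": "send_rows", "data": {"plan": [{"delta_pos": [0.03,0,0],"roll": 0},{"delta_pos": [0.06,0,0],"roll": 0},{"delta_pos": [0.06,0,0],"roll": 0}]}}

```text
clock: 9.02
tool_pos: [0.4247, -0.1222, 0.194]
tool_rot: [-0.0, 0.78, 0.626, 0.0]
ft_force: [0.4, -0.1, -1.5]
opening: 0.5
grip_force: 61.3
```

Request:
{"op": "send_rows", "data": {"plan": [{"delta_pos": [0.03,0,0],"roll": 0},{"delta_pos": [0.06,0,0],"roll": 0},{"delta_pos": [0.06,0,0],"roll": 0}]}}

```text
clock: 9.27
tool_pos: [0.4248, -0.1219, 0.194]
tool_rot: [0.0, 0.78, 0.625, -0.0]
ft_force: [-0.1, -1.2, -1.5]
opening: 0.503
grip_force: 61.3
```

Request:
{"op": "send_rows", "data": {"plan": [{"delta_pos": [0.03,0,0],"roll": 0},{"delta_pos": [0.05,0,0],"roll": 0},{"delta_pos": [0.05,0,0],"roll": 0}]}}

```text
clock: 9.52
tool_pos: [0.4248, -0.1217, 0.194]
tool_rot: [0.0, 0.78, 0.625, -0.0]
ft_force: [-0.4, -4.7, -1.4]
opening: 0.498
grip_force: 61.3
```

Request:
{"op": "send_rows", "data": {"plan": [{"delta_pos": [0.03,0,0],"roll": 0},{"delta_pos": [0.05,0,0],"roll": 0},{"delta_pos": [0.05,0,0],"roll": 0}]}}

```text
clock: 9.77
tool_pos: [0.4247, -0.1216, 0.194]
tool_rot: [0.0, 0.781, 0.625, -0.0]
ft_force: [-2.1, -7.4, -1.1]
opening: 0.502
grip_force: 61.3
```

Contact is felt at about 7.5 N. I let go and rise.

Request:
{"op": "send_rows", "data": {"plan": [{"delta_pos": [-0.03,0,0.03],"roll": 0},{"delta_pos": [-0.05,0,0.03],"roll": 0},{"delta_pos": [-0.05,0,0.03],"roll": 0}]}}

```text
clock: 10.02
tool_pos: [0.4247, -0.1217, 0.1938]
tool_rot: [0.0, 0.78, 0.625, -0.0]
ft_force: [-3.1, -5.3, 0.8]
opening: 0.5
grip_force: 61.5
```

Request:
{"op": "send_rows", "data": {"plan": [{"delta_pos": [0,0,0],"roll": 0},{"delta_pos": [0,0,0],"roll": 0},{"delta_pos": [0,0,0],"roll": 0},{"delta_pos": [0,0,0],"roll": 0},{"delta_pos": [0,0,-0.5],"roll": 0},{"delta_pos": [0,0,-2],"roll": 0},{"delta_pos": [0,0,-4],"roll": 0},{"delta_pos": [-1,0,-7],"roll": 0},{"delta_pos": [-3,0,-10],"roll": 0},{"delta_pos": [-3,0,-13],"roll": 0},{"delta_pos": [-3,0,-15],"roll": 0},{"delta_pos": [-3,0,-15],"roll": 0},{"delta_pos": [-3,0,-15],"roll": 0}], "hand": 6.8}}

```text
clock: 11.1
tool_pos: [0.4186, -0.1506, 0.3448]
tool_rot: [0.001, 0.78, 0.626, 0.001]
ft_force: [-0.5, -1.1, -0.7]
opening: 0.796
grip_force: 0.0
```

```bash
python3 - <<'E'
from h import *
print(state()["tool_pos"]); np.save("CT4.npy",cam("wrist")[1]); w=snap("wrist","pics/w4.png"); snap("scene","pics/sc4.png"); snap("side","pics/s4.png")
from m import masks
masks("scene",cv2.imread("pics/sc4.png")[150:270,:300,::-1].copy())
a=cv2.resize(cv2.imread("pics/s4.png")[260:380,260:400],(466,400),interpolation=cv2.INTER_CUBIC)
b=cv2.resize(cv2.imread("pics/w4.png"),(533,400))[:,100:430]
cv2.imwrite("pics/c4.png",np.hstack([a,b]))
E
```

```text
[ 0.41861211 -0.15056328  0.34480214]
scene yellow [184  58  14   9  67] [190.6  62. ] [1.261 0.828]
scene yellow [243  98  13   9  45] [249.  102.2] [1.098 0.426]
scene red [186  36  18  14 126] [195.   42.1] [1.251 0.774]
```

View pics/c4.png

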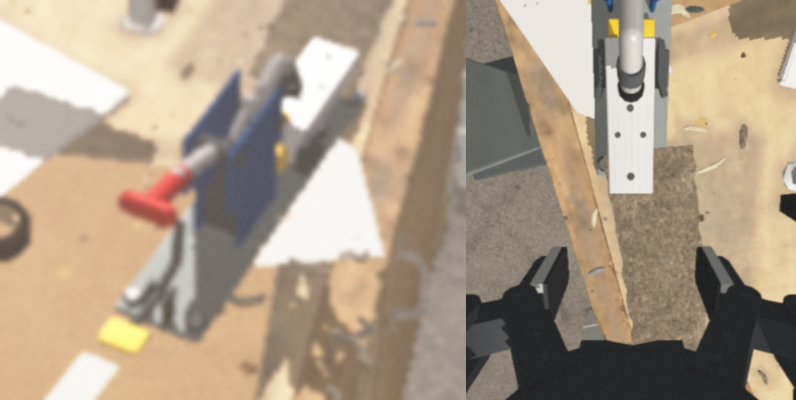

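The plate rests against the yellow stop between the guides. In the side crop the red bar centre is at (148,206), which is side pixel (304.4,321.8). In the scene view the bar is at (193.7,190.5).

```bash
python3 - <<'E'
from h import *
d=np.array([.2164,.9763]);n=np.array([-.9763,.2164]);o=np.array([.4497,-.016])
f=lambda p:np.round(((p[:2]-o)@d*1000,(p[:2]-o)@n*1000,p[2]*1000),1)
CT=(calibration("wrist"),np.load("CT4.npy"))
s=np.r_[0:0]
p,e=tri("scene",(193.7,190.5),"side",(304.4,321.8)); print("bar",p,e,f(p))
p,e=tri("scene",(190.7,212),"side",(260+123*.3,260+335*.3)); print("paddle",p,e,f(p))
# plate rear edge
im=cv2.imread("pics/w4.png")
for u in(100+143,): pass
for u,v in((100+144,193),(100+187,193)): print("plate rear",f(onz("wrist",u*1.2,v*1.2,.04,CT)))
y=cv2.inRange(cv2.cvtColor(im,cv2.COLOR_BGR2HSV),(18,140,120),(34,255,255)); N,L,s,c=cv2.connectedComponentsWithStats(y)
for j in range(1,N):
  if s[j,4]>30: print("yellow",s[j],f(onz("wrist",*c[j],.04,CT)))
E
```

```text
bar [0.49579816 0.19017852 0.14014939] 0.0026635996341220314 [211.3  -0.4 140.1]
paddle [0.50456302 0.2296662  0.04028375] 0.002106010604578045 [251.7  -0.4  40.3]
plate rear [-138.3   21.5   40. ]
plate rear [-138.4  -21.6   40. ]
yellow [291  22  13  22 265] [ 7.8 15.2 40. ]
yellow [334  23  12  22 256] [  7.4 -15.   40. ]
```

Request:
{"op": "send_rows", "data": {"plan": [{"delta_pos": [2,0,-0.5],"roll": 0},{"delta_pos": [5,0,-0.5],"roll": 0},{"delta_pos": [8.5,0,-0.5],"roll": 0},{"delta_pos": [12,0,-0.5],"roll": 0},{"delta_pos": [15.5,0,-0.5],"roll": 0},{"delta_pos": [19,0,-0.5],"roll": 0},{"delta_pos": [22.5,0,-0.5],"roll": 0},{"delta_pos": [26,0,-0.5],"roll": 0},{"delta_pos": [29.5,0,-0.5],"roll": 0},{"delta_pos": [32.5,0,-0.3],"roll": 0},{"delta_pos": [34.2,0,0],"roll": 0},{"delta_pos": [34.9,0,0.5],"roll": 0},{"delta_pos": [34.9,0,0.5],"roll": 0},{"delta_pos": [34.9,0,0.5],"roll": 0}], "hand": 0}}

```text
clock: 12.42
tool_pos: [0.4943, 0.1885, 0.3378]
tool_rot: [0.0, 0.781, 0.625, -0.001]
ft_force: [0.1, -0.3, -0.6]
opening: 0.001
grip_force: 0.0
```

```bash
python3 - <<'E'
from h import *
s=state();print(s["tool_pos"],s["opening"],s["ft_force"]); snap("scene","pics/sc5.png"); snap("side","pics/s5.png")
a=cv2.resize(cv2.imread("pics/s5.png")[200:380,250:400],(400,480),interpolation=cv2.INTER_CUBIC)
b=cv2.resize(cv2.imread("pics/sc5.png")[110:290,140:290],(400,480),interpolation=cv2.INTER_CUBIC)
cv2.imwrite("pics/c5.png",np.hstack([a,b]))
E
```

```text
[0.49429744 0.18852552 0.33783619] 0.0014443988926292814 [ 0.07958062 -0.31900041 -0.61288234]
```

View pics/c5.png

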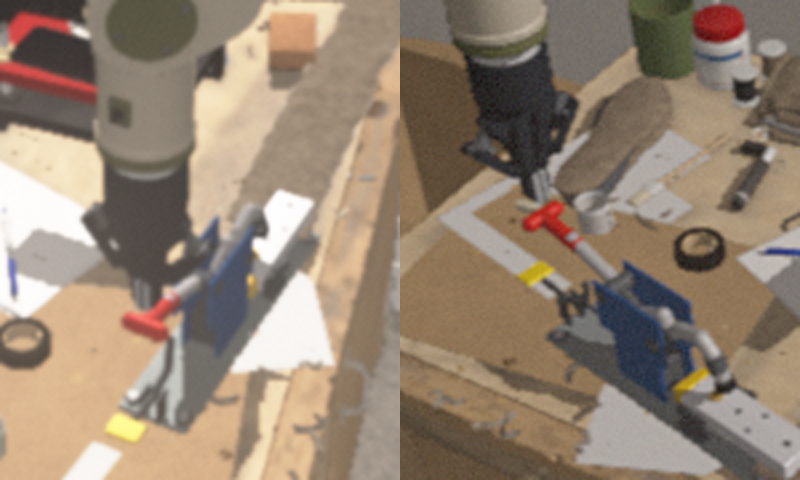

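The fingertips sit just above the middle of the red bar in both views: side crop tip (145,303) over bar (147,322), scene crop tip (543,200) over bar (545,215). I press down by feel.

Request:
{"op": "send_rows", "data": {"plan": [{"delta_pos": [0.1,0,0.4],"roll": 0},{"delta_pos": [0.1,0,0.8],"roll": 0},{"delta_pos": [0.1,0,1.2],"roll": 0},{"delta_pos": [0.1,0,1.5],"roll": 0},{"delta_pos": [0.1,0,1.5],"roll": 0}]}}

```text
clock: 12.93
tool_pos: [0.4943, 0.1909, 0.3229]
tool_rot: [-0.0, 0.78, 0.625, -0.001]
ft_force: [-0.3, -0.3, 1.1]
opening: -0.003
grip_force: 0.0
```

Request:
{"op": "send_rows", "data": {"plan": [{"delta_pos": [0,0,0.3],"roll": 0},{"delta_pos": [0,0,0.6],"roll": 0},{"delta_pos": [0,0,0.9],"roll": 0},{"delta_pos": [0,0,1.0],"roll": 0}]}}

```text
clock: 13.27
tool_pos: [0.4945, 0.1912, 0.3133]
tool_rot: [-0.0, 0.78, 0.626, -0.0]
ft_force: [1.2, 0.6, 2.0]
opening: 0.003
grip_force: 0.3
```

Request:
{"op": "send_rows", "data": {"plan": [{"delta_pos": [0,0,0.3],"roll": 0},{"delta_pos": [0,0,0.6],"roll": 0},{"delta_pos": [0,0,0.9],"roll": 0},{"delta_pos": [0,0,1.0],"roll": 0}]}}

```text
clock: 13.6
tool_pos: [0.4945, 0.1912, 0.3032]
tool_rot: [-0.0, 0.78, 0.625, -0.0]
ft_force: [0.7, 1.2, 0.9]
opening: -0.005
grip_force: 0.7
```

Request:
{"op": "send_rows", "data": {"plan": [{"delta_pos": [0,0,0.3],"roll": 0},{"delta_pos": [0,0,0.6],"roll": 0},{"delta_pos": [0,0,0.9],"roll": 0},{"delta_pos": [0,0,1.0],"roll": 0}]}}

```text
clock: 13.93
tool_pos: [0.495, 0.192, 0.2945]
tool_rot: [-0.0, 0.78, 0.626, 0.001]
ft_force: [-0.3, 2.8, 10.4]
opening: -0.002
grip_force: 5.5
```

Request:
{"op": "send_rows", "data": {"plan": [{"delta_pos": [0,0,0.3],"roll": 0},{"delta_pos": [0,0,0.5],"roll": 0},{"delta_pos": [0,0,0.5],"roll": 0}]}}

```text
clock: 14.18
tool_pos: [0.4949, 0.1923, 0.2896]
tool_rot: [-0.0, 0.78, 0.626, 0.002]
ft_force: [0.0, 4.7, 8.3]
opening: -0.004
grip_force: 4.5
```

Request:
{"op": "send_rows", "data": {"plan": [{"delta_pos": [0,0,0.3],"roll": 0},{"delta_pos": [0,0,0.5],"roll": 0},{"delta_pos": [0,0,0.5],"roll": 0}]}}

```text
clock: 14.43
tool_pos: [0.4949, 0.1924, 0.2845]
tool_rot: [-0.0, 0.78, 0.626, 0.002]
ft_force: [-0.4, 4.3, 7.4]
opening: 0.002
grip_force: 3.9
```

Request:
{"op": "send_rows", "data": {"plan": [{"delta_pos": [0,0,0.3],"roll": 0},{"delta_pos": [0,0,0.4],"roll": 0},{"delta_pos": [0,0,0.4],"roll": 0}]}}

```text
clock: 14.68
tool_pos: [0.4949, 0.1925, 0.2805]
tool_rot: [-0.0, 0.78, 0.626, 0.002]
ft_force: [0.6, 4.1, 6.7]
opening: -0.001
grip_force: 3.8
```

Request:
{"op": "send_rows", "data": {"plan": [{"delta_pos": [0,0,0.3],"roll": 0},{"delta_pos": [0,0,0.4],"roll": 0},{"delta_pos": [0,0,0.4],"roll": 0}]}}

```text
clock: 14.93
tool_pos: [0.4949, 0.1924, 0.2765]
tool_rot: [-0.0, 0.78, 0.626, 0.002]
ft_force: [-0.3, 4.8, 7.0]
opening: -0.004
grip_force: 3.7
```

Request:
{"op": "send_rows", "data": {"plan": [{"delta_pos": [0,0,0.2],"roll": 0},{"delta_pos": [0,0,0.3],"roll": 0},{"delta_pos": [0,0,0.3],"roll": 0}]}}

```text
clock: 15.18
tool_pos: [0.4948, 0.1923, 0.2734]
tool_rot: [-0.0, 0.78, 0.626, 0.001]
ft_force: [-0.6, 4.6, 5.6]
opening: 0.007
grip_force: 3.3
```

Request:
{"op": "send_rows", "data": {"plan": [{"delta_pos": [0,0,0.2],"roll": 0},{"delta_pos": [0,0,0.3],"roll": 0},{"delta_pos": [0,0,0.3],"roll": 0}]}}

```text
clock: 15.43
tool_pos: [0.4947, 0.192, 0.2701]
tool_rot: [-0.0, 0.78, 0.626, 0.001]
ft_force: [1.1, 4.7, 4.0]
opening: 0.001
grip_force: 2.7
```

Request:
{"op": "send_rows", "data": {"plan": [{"delta_pos": [0,0,0.2],"roll": 0},{"delta_pos": [0,0,0.2],"roll": 0}]}}

```text
clock: 15.6
tool_pos: [0.4946, 0.1918, 0.2679]
tool_rot: [-0.0, 0.78, 0.626, 0.001]
ft_force: [1.2, 4.7, 3.7]
opening: -0.002
grip_force: 2.3
```

Request:
{"op": "send_rows", "data": {"plan": [{"delta_pos": [0,0,0.2],"roll": 0},{"delta_pos": [0,0,0.2],"roll": 0}]}}

```text
clock: 15.77
tool_pos: [0.4945, 0.1912, 0.2654]
tool_rot: [-0.0, 0.78, 0.626, -0.0]
ft_force: [1.0, 3.8, 2.3]
opening: -0.005
grip_force: 1.7
```

Request:
{"op": "send_rows", "data": {"plan": [{"delta_pos": [0,0,0.15],"roll": 0},{"delta_pos": [0,0,0.15],"roll": 0}]}}

```text
clock: 15.93
tool_pos: [0.4944, 0.1908, 0.2637]
tool_rot: [0.0, 0.78, 0.625, -0.0]
ft_force: [1.1, 3.1, 2.3]
opening: 0.001
grip_force: 1.1
```

Request:
{"op": "send_rows", "data": {"plan": [{"delta_pos": [0,0,0.15],"roll": 0},{"delta_pos": [0,0,0.15],"roll": 0}]}}

```text
clock: 16.1
tool_pos: [0.4944, 0.1907, 0.2622]
tool_rot: [0.0, 0.78, 0.625, -0.001]
ft_force: [1.0, 1.4, -0.1]
opening: -0.002
grip_force: 0.5
```

Request:
{"op": "send_rows", "data": {"plan": [{"delta_pos": [0,0,0.15],"roll": 0},{"delta_pos": [0,0,0.15],"roll": 0}]}}

```text
clock: 16.27
tool_pos: [0.4944, 0.1906, 0.2607]
tool_rot: [0.0, 0.78, 0.625, -0.001]
ft_force: [0.2, -0.2, -0.3]
opening: 0.005
grip_force: 0.0
```

Request:
{"op": "send_rows", "data": {"plan": [{"delta_pos": [0,0,0.15],"roll": 0},{"delta_pos": [0,0,0.2],"roll": 0},{"delta_pos": [0,0,0.2],"roll": 0}]}}

```text
clock: 16.52
tool_pos: [0.4945, 0.191, 0.259]
tool_rot: [-0.0, 0.78, 0.625, -0.0]
ft_force: [0.1, -0.1, -0.8]
opening: -0.002
grip_force: 0.0
```

Request:
{"op": "send_rows", "data": {"plan": [{"delta_pos": [0,0,0.15],"roll": 0},{"delta_pos": [0,0,0.2],"roll": 0},{"delta_pos": [0,0,0.2],"roll": 0}]}}

```text
clock: 16.77
tool_pos: [0.4947, 0.1911, 0.2574]
tool_rot: [0.0, 0.78, 0.625, 0.0]
ft_force: [0.2, -0.1, 2.7]
opening: -0.0
grip_force: 0.9
```

Request:
{"op": "send_rows", "data": {"plan": [{"delta_pos": [0,0,0.1],"roll": 0},{"delta_pos": [0,0,0.15],"roll": 0},{"delta_pos": [0,0,0.15],"roll": 0}]}}

```text
clock: 17.02
tool_pos: [0.495, 0.191, 0.2566]
tool_rot: [0.0, 0.78, 0.625, 0.001]
ft_force: [-1.1, -2.2, 10.1]
opening: -0.002
grip_force: 4.2
```

The firm end stop is felt at 10 N, with the bar about 75 mm high, so the handle is over centre. I lift off, turn 90° and hover beyond the paddle, so the near finger of the opened hand can press it while the body stays clear of the rising handle.

Request:
{"op": "send_rows", "data": {"plan": [{"delta_pos": [0,0,-0.4],"roll": 0},{"delta_pos": [0,0,-1.5],"roll": 0},{"delta_pos": [0,0,-3.5],"roll": 0},{"delta_pos": [0,0,-6],"roll": 0},{"delta_pos": [1,0,-8],"roll": -7},{"delta_pos": [2.5,0,-8],"roll": -14},{"delta_pos": [4,0,-8],"roll": -21},{"delta_pos": [5.5,0,-8],"roll": -28},{"delta_pos": [7,0,-8],"roll": -35},{"delta_pos": [8.2,0,-8],"roll": -42},{"delta_pos": [8.9,0,-8],"roll": -49},{"delta_pos": [8.9,0,-8],"roll": -56},{"delta_pos": [8.9,0,-8],"roll": -63},{"delta_pos": [8.9,0,-8],"roll": -70},{"delta_pos": [8.9,0,-8],"roll": -77},{"delta_pos": [8.9,0,-8],"roll": -84},{"delta_pos": [8.9,0,-8],"roll": -90},{"delta_pos": [8.9,0,-8],"roll": -90},{"delta_pos": [8.9,0,-8],"roll": -90}]}}

```text
clock: 18.6
tool_pos: [0.5139, 0.278, 0.3362]
tool_rot: [0.0, 0.111, 0.994, 0.0]
ft_force: [-0.7, -0.1, 0.6]
opening: 0.003
grip_force: 0.0
```

Request:
{"op": "send_rows", "data": {"plan": [{"delta_pos": [0,0,0],"roll": 0},{"delta_pos": [0,0,0],"roll": 0},{"delta_pos": [0,0,0],"roll": 0},{"delta_pos": [0,0,1],"roll": 0},{"delta_pos": [0,0,2.5],"roll": 0},{"delta_pos": [0,0,4.5],"roll": 0},{"delta_pos": [0,0,6.5],"roll": 0},{"delta_pos": [0,0,8.5],"roll": 0},{"delta_pos": [0,0,10],"roll": 0},{"delta_pos": [0,0,10.8],"roll": 0},{"delta_pos": [0,0,11],"roll": 0},{"delta_pos": [0,0,11],"roll": 0}], "hand": 8.5}}

```text
clock: 19.6
tool_pos: [0.5139, 0.278, 0.2253]
tool_rot: [-0.0, 0.11, 0.994, -0.0]
ft_force: [-0.6, -0.1, 0.2]
opening: 0.994
grip_force: 0.0
```

```bash
python3 - <<'E'
from h import *
s=state();print(s["clock"],s["tool_pos"],s["opening"],s["ft_force"]); move((.5148,.2773,s["tool_pos"][2]),77.5)
snap("scene","pics/sc6.png"); snap("side","pics/s6.png"); snap("wrist","pics/w6.png")
a=cv2.resize(cv2.imread("pics/s6.png")[220:380,250:380],(390,480),interpolation=cv2.INTER_CUBIC)
b=cv2.resize(cv2.imread("pics/sc6.png")[130:290,140:270],(390,480),interpolation=cv2.INTER_CUBIC)
cv2.imwrite("pics/c6.png",np.hstack([a,b]))
E
```

```text
19.6 [0.51385291 0.27797297 0.225324  ] 0.9935087906128593 [-0.61035857 -0.09480469  0.22964548]
delta [-0.11 -0.05 -0.  ] yaw 77.42 roll -0.08
```

View pics/c6.png

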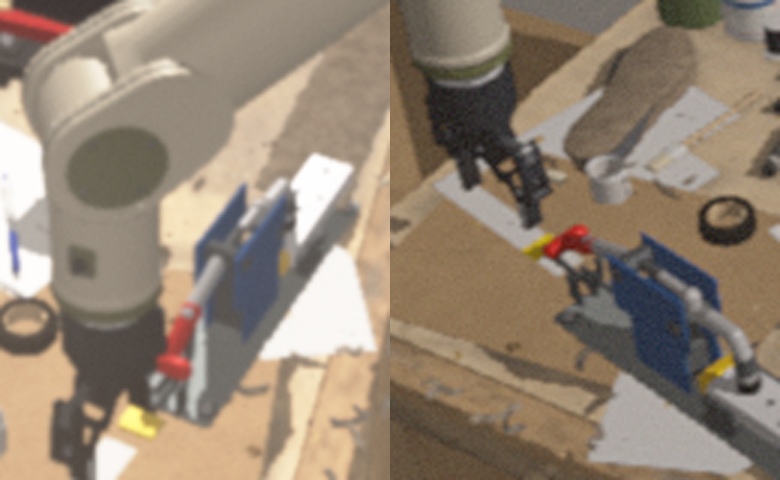

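The handle stays down by itself. The near fingertip is at scene crop (533,222). I check it and the paddle against projections.

```bash
python3 - <<'E'
from h import *
r,p=Rt()
for y in(-.0425,-.05,-.057): 
    t=p+r@np.array([0,y,.160]); 
    a=proj("scene",t);b=proj("side",t)
    print(y,t.round(4),"scene crop",((a-[140,130])*3+[390,0]).round(),"side crop",((b-[250,220])*3).round())
t=p+r@np.array([0,.05,.160]);print("far",((proj("scene",t)-[140,130])*3+[390,0]).round(),((proj("side",t)-[250,220])*3).round())
for n in("scene","side"):
    im=cv2.imread(f"pics/{'sc' if n=='scene' else 's'}6.png"); y=cv2.inRange(cv2.cvtColor(im,cv2.COLOR_BGR2HSV),(20,110,120),(36,255,255)); N,L,s,c=cv2.connectedComponentsWithStats(y)
    for j in range(1,N):
        if s[j,4]>15 and 150<c[j][0]<400: print(n,s[j],c[j],onz(n,*c[j],.043))
CT=cam("wrist"); im=cv2.imread("pics/w6.png"); y=cv2.inRange(cv2.cvtColor(im,cv2.COLOR_BGR2HSV),(20,110,110),(36,255,255)); N,L,s,c=cv2.connectedComponentsWithStats(y)
for j in range(1,N):
    if s[j,4]>60: print("wrist",s[j],c[j],onz("wrist",*c[j],.043))
E
```

```text
-0.0425 [0.5053 0.2369 0.0667] scene crop [531. 223.] side crop [136. 405.]
-0.05 [0.5036 0.2296 0.0667] scene crop [536. 226.] side crop [140. 399.]
-0.057 [0.5021 0.2228 0.0667] scene crop [540. 230.] side crop [145. 393.]
far [470. 183.] [ 79. 482.]
scene [184 207  11  10  43] [188.65116279 211.76744186] [0.50171991 0.23324784 0.043     ]
scene [245 248  10   8  39] [249.74358974 251.64102564] [ 0.45048489 -0.00908105  0.043     ]
side [289 355  15  12  86] [297.25581395 361.03488372] [0.50146156 0.23420563 0.043     ]
wrist [ 191  263   54   65 2481] [220.43047158 290.38452237] [0.50170679 0.23176445 0.043     ]
```

The predicted near tip (.5036,.2296) matches the paddle at about (.503,.231). I press by feel.

Request:
{"op": "send_rows", "data": {"plan": [{"delta_pos": [0,0,0.5],"roll": 0},{"delta_pos": [0,0,1.0],"roll": 0},{"delta_pos": [0,0,1.5],"roll": 0},{"delta_pos": [0,0,1.5],"roll": 0}]}}

```text
clock: 20.08
tool_pos: [0.5135, 0.2778, 0.2095]
tool_rot: [-0.001, 0.109, 0.994, -0.001]
ft_force: [0.5, 0.1, 0.1]
opening: 0.995
grip_force: 0.0
```

Request:
{"op": "send_rows", "data": {"plan": [{"delta_pos": [0,0,0.3],"roll": 0},{"delta_pos": [0,0,0.6],"roll": 0},{"delta_pos": [0,0,0.6],"roll": 0}]}}

```text
clock: 20.33
tool_pos: [0.5138, 0.278, 0.2041]
tool_rot: [-0.0, 0.109, 0.994, -0.0]
ft_force: [0.0, -0.1, 0.2]
opening: 0.994
grip_force: 0.0
```

Request:
{"op": "send_rows", "data": {"plan": [{"delta_pos": [0,0,0.2],"roll": 0},{"delta_pos": [0,0,0.4],"roll": 0},{"delta_pos": [0,0,0.4],"roll": 0}]}}

```text
clock: 20.58
tool_pos: [0.5139, 0.2782, 0.2006]
tool_rot: [0.0, 0.109, 0.994, 0.0]
ft_force: [0.3, 1.1, 1.6]
opening: 0.996
grip_force: 0.6
```

Request:
{"op": "send_rows", "data": {"plan": [{"delta_pos": [0,0,0.2],"roll": 0},{"delta_pos": [0,0,0.4],"roll": 0},{"delta_pos": [0,0,0.4],"roll": 0}]}}

```text
clock: 20.83
tool_pos: [0.5139, 0.2783, 0.1966]
tool_rot: [0.0, 0.109, 0.994, 0.0]
ft_force: [0.6, 0.9, 0.8]
opening: 0.998
grip_force: 0.8
```

Request:
{"op": "send_rows", "data": {"plan": [{"delta_pos": [0,0,0.2],"roll": 0},{"delta_pos": [0,0,0.4],"roll": 0},{"delta_pos": [0,0,0.4],"roll": 0}]}}

```text
clock: 21.08
tool_pos: [0.5139, 0.2781, 0.1924]
tool_rot: [-0.0, 0.109, 0.994, 0.0]
ft_force: [0.2, 1.9, 1.6]
opening: 1.0
grip_force: 1.0
```

Request:
{"op": "send_rows", "data": {"plan": [{"delta_pos": [0,0,0.2],"roll": 0},{"delta_pos": [0,0,0.2],"roll": 0}]}}

```text
clock: 21.25
tool_pos: [0.5139, 0.278, 0.1904]
tool_rot: [-0.0, 0.109, 0.994, -0.0]
ft_force: [0.6, 1.4, 1.7]
opening: 0.994
grip_force: 1.1
```

Request:
{"op": "send_rows", "data": {"plan": [{"delta_pos": [0,0,0.15],"roll": 0},{"delta_pos": [0,0,0.15],"roll": 0}]}}

```text
clock: 21.42
tool_pos: [0.5139, 0.2779, 0.189]
tool_rot: [-0.0, 0.109, 0.994, -0.0]
ft_force: [0.3, 1.9, 2.2]
opening: 0.995
grip_force: 1.1
```

Request:
{"op": "send_rows", "data": {"plan": [{"delta_pos": [0,0,0.15],"roll": 0},{"delta_pos": [0,0,0.15],"roll": 0}]}}

```text
clock: 21.58
tool_pos: [0.5139, 0.2778, 0.1875]
tool_rot: [-0.0, 0.11, 0.994, -0.0]
ft_force: [-0.4, 0.4, 1.3]
opening: 0.998
grip_force: 1.1
```

```bash
cat > red.py <<'E'
from h import *
def red():
    s=state(); print(s["clock"],s["tool_pos"],s["ft_force"].round(1))
    im=get_image("scene"); h=cv2.cvtColor(im,cv2.COLOR_RGB2HSV); m=(cv2.inRange(h,(0,150,90),(6,255,255))|cv2.inRange(h,(174,150,90),(180,255,255)))[150:260,150:240]
    N,L,st,c=cv2.connectedComponentsWithStats(m); 
    for j in range(1,N):
        if st[j,4]>15: print(st[j]+np.array([150,150,0,0,0]),c[j]+150)
red()
E
python3 red.py
```

```text
21.5833 [0.51387601 0.27784188 0.18746683] [-0.4  0.4  1.3]
[186 188  19  17 149] [195.04697987 194.95973154]
```

The red bar is back up at scene (195,195), so the handle has sprung open. I withdraw.

Request:
{"op": "send_rows", "data": {"plan": [{"delta_pos": [0,0,-0.5],"roll": 0},{"delta_pos": [0,0,-1.5],"roll": 0},{"delta_pos": [0,0,-3],"roll": 0},{"delta_pos": [0,1,-5],"roll": 0},{"delta_pos": [0,2,-8],"roll": 0},{"delta_pos": [0,3,-11],"roll": 0},{"delta_pos": [0,5,-14],"roll": 0},{"delta_pos": [0,7,-17],"roll": 0},{"delta_pos": [0,8,-18],"roll": 0},{"delta_pos": [0,8,-18],"roll": 0},{"delta_pos": [0,8,-18],"roll": 0}]}}

```text
clock: 22.55
tool_pos: [0.5312, 0.356, 0.3682]
tool_rot: [0.0, 0.109, 0.994, 0.0]
ft_force: [-0.2, -0.2, -1.3]
opening: 0.994
grip_force: 0.0
```

```bash
python3 red.py; python3 - <<'E'
from h import *
d=np.array([.2164,.9763]);n=np.array([-.9763,.2164]);o=np.array([.4497,-.016])
f=lambda p:np.round(((p[:2]-o)@d*1000,(p[:2]-o)@n*1000),1)
for fn in("sc5","sc7"):
    if fn=="sc7": snap("scene","pics/sc7.png")
    im=cv2.imread(f"pics/{fn}.png"); h=cv2.cvtColor(im,cv2.COLOR_BGR2HSV)
    m=cv2.inRange(h,(0,0,150),(180,45,255))[240:340,240:330]; N,L,s,c=cv2.connectedComponentsWithStats(m)
    for j in range(1,N):
        if s[j,4]>60: print(fn,s[j],c[j]+240,f(onz("scene",*(c[j]+240),.04)))
    y=cv2.inRange(h,(18,110,90),(36,255,255))[240:290,230:300]; N,L,s,c=cv2.connectedComponentsWithStats(y)
    for j in range(1,N):
        if s[j,4]>2: print(" y",s[j]+np.array([230,240,0,0,0]))
a,b=cv2.imread("pics/sc5.png"),cv2.imread("pics/sc7.png"); df=cv2.absdiff(a,b).max(2)
print("plate/jaw diff", df[240:300,225:310].mean(), np.argwhere(df[235:300,225:310]>60).shape)
E
```

```text
22.55 [0.53118053 0.35602835 0.36824134] [-0.2 -0.2 -1.3]
[186 188  19  17 137] [195.2919708  194.75182482]
sc5 [ 12  16  45  33 575] [276.26956522 270.85913043] [-91.4   2.7]
sc5 [  0  30  20  18 208] [247.19230769 280.73076923] [-58.9  73.1]
 y [242 247  15  14  75]
 y [257 258   4   2   7]
sc7 [ 13  17  44  32 555] [276.56756757 271.0954955 ] [-92.5   2.7]
sc7 [  0  30  20  18 209] [247.26315789 280.75119617] [-59.1  73.1]
 y [243 248  13  13  70]
plate/jaw diff 5.100196078431373 (25, 2)
```

Handle open. I return to the earlier viewpoint over the plate to compare its position with the seated picture.

Request:
{"op": "send_rows", "data": {"plan": [{"delta_pos": [0,-2,0],"roll": 5},{"delta_pos": [0,-5,0],"roll": 12},{"delta_pos": [0,-8.5,0],"roll": 19},{"delta_pos": [0,-12,0],"roll": 26},{"delta_pos": [0,-15.5,0],"roll": 33},{"delta_pos": [0,-19,0],"roll": 40},{"delta_pos": [0,-22.5,0],"roll": 47},{"delta_pos": [0,-26,0],"roll": 54},{"delta_pos": [0,-29.5,0],"roll": 61},{"delta_pos": [0,-33,0],"roll": 68},{"delta_pos": [0,-36.5,0],"roll": 75},{"delta_pos": [0,-40,0],"roll": 82},{"delta_pos": [0,-43.5,0],"roll": 90},{"delta_pos": [0,-47,0.5],"roll": 90},{"delta_pos": [0,-50,1.5],"roll": 90},{"delta_pos": [0,-51.9,2.3],"roll": 90},{"delta_pos": [0,-51.9,2.3],"roll": 90},{"delta_pos": [0,-51.9,2.3],"roll": 90},{"delta_pos": [0,-51.9,2.3],"roll": 90},{"delta_pos": [0,-51.9,2.3],"roll": 90}]}}

```text
clock: 24.32
tool_pos: [0.4185, -0.1496, 0.3446]
tool_rot: [-0.0, 0.78, 0.626, -0.0]
ft_force: [-0.2, -0.3, -0.7]
opening: 0.998
grip_force: 0.0
```

```bash
python3 red.py; python3 - <<'E'
from h import *
d=np.array([.2164,.9763]);n=np.array([-.9763,.2164]);o=np.array([.4497,-.016])
f=lambda p:np.round(((p[:2]-o)@d*1000,(p[:2]-o)@n*1000),1)
CT8=cam("wrist"); snap("wrist","pics/w8.png"); snap("scene","pics/sc8.png"); snap("side","pics/s8.png")
for fn,CT in(("w4",(CT8[0],np.load("CT4.npy"))),("w8",CT8)):
    im=cv2.imread(f"pics/{fn}.png"); h=cv2.cvtColor(im,cv2.COLOR_BGR2HSV)
    print(fn,"holes/edge:")
    g=cv2.GaussianBlur(cv2.cvtColor(im,cv2.COLOR_BGR2GRAY),(3,3),0).astype(int)
    # rear edge on plate midline
    e=[]
    for off in(-.012,0,.012):
        pp=[proj("wrist",np.append(o+d*x+n*off,.04),CT) for x in np.arange(-.16,-.11,.0005)]
        v=np.array([g[int(round(q[1])),int(round(q[0]))] for q in pp]); k=np.argmax(v[4:]-v[:-4])+2; e.append(-160+k*.5)
    print("rear x",e)
    y=cv2.inRange(h,(18,110,100),(36,255,255)); N,L,s,c=cv2.connectedComponentsWithStats(y)
    for j in range(1,N):
        if s[j,4]>15: print(" y",s[j],f(onz("wrist",*c[j],.04,CT)))
def red(f,b):
    h=cv2.cvtColor(cv2.imread(f),cv2.COLOR_BGR2HSV); m=cv2.inRange(h,(0,130,80),(7,255,255))|cv2.inRange(h,(172,130,80),(180,255,255))
    q=np.argwhere(m[b[0]:b[1],b[2]:b[3]]); return q.mean(0)[::-1]+[b[2],b[0]],len(q)
for k in "4","8":
    a,na=red(f"pics/sc{k}.png",(175,225,180,215)); b,nb=red(f"pics/s{k}.png",(300,350,290,325)); print("red",k,a,na,b,nb,tri("scene",a,"side",b))
E
```

```text
24.3167 [ 0.41848946 -0.14955331  0.34460143] [-0.2 -0.3 -0.7]
[186 188  19  17 137] [195.40875912 194.79562044]
w4 holes/edge:
rear x [np.float64(-139.0), np.float64(-118.0), np.float64(-139.0)]
 y [290  22  14  23 293] [ 7.8 15.1]
 y [333  22  14  23 292] [  7.4 -15.1]
 y [412  36   8   9  48] [  3.1 -69.5]
 y [397 141  11  10  77] [-69.6 -65. ]
w8 holes/edge:
rear x [np.float64(-138.5), np.float64(-118.0), np.float64(-138.5)]
 y [292  23  14  23 300] [ 7.8 15.1]
 y [335  23  14  23 293] [  7.4 -14.9]
 y [414  37   8   9  51] [  3.1 -69.4]
 y [398 141  11  11  80] [-69.5 -64.8]
red 4 [195.59477124 192.75163399] 153 [306.11888112 319.76223776] 143 (array([0.49316397, 0.18135219, 0.13857754]), np.float64(0.0007674858956526188))
red 8 [195.48993289 194.89261745] 149 [305.73943662 322.66197183] 142 (array([0.49340098, 0.18349275, 0.13038275]), np.float64(0.0003164663897301807))
```

The plate is unmoved (rear edge −138.5 mm against −139), and the handle is up and steady. I hand in.

```bash
python3 -c "
from workcell import *
print(sign_off())"
```

```text
the job is handed in; nothing more can be done
None
```

The job was handed in at about 24 s: the plate is against the stop, the handle was pressed over centre and held by itself, and the paddle released it, with the plate not moving. I couldn't see the bushing under the jaw to confirm it is flush, and the handle sits about 8 mm lower than before pressing, so the jaw may be slightly short of fully open.

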